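# Square a sign blank in the marking jig and secure it

### The arm

A 6-joint arm with a two-finger parallel gripper is mounted at the origin on a cart in front of the work surface, level with it; the furniture and walls round the work are solid. World frame = base frame: x ahead of the robot, y to its left, z up, the work surface at z = 0. Lengths are in mm, angles in degrees, forces in N, time in s.
With the tool pointing down it reaches from about 350 to 850 mm from the base axis. Payload 8.1 kg.
Tool frame: the origin (TCP) lies between the finger pads; the fingertips stand r.nose_length ahead of it and the grasp point (between the pads) lies 3 mm ahead of it (r.nose_length is the distance from the TCP to the fingertips, in mm); x points along the fingers, y is the direction in which the jaws open and shut, and the axes are right-handed (so a half turn about x gives the same grasp; the last joint's range is limited). The gripper opens to 85 mm and grips with 20 to 120 N. Pads are 22 mm wide; open, the fingers measure 114 mm over their backs; the gripper's body (76 mm by 85 mm) begins 54 mm behind the grasp point. The pads swing forward as they close: fully open they stand 13 mm farther back than shut.
Start: joints at [66.899, 7.471, 85.268, -0, 87.261, -4.893], TCP at [187.465, 569.967, 253.292] pointing down, gripper open.
Joint ranges: [-169.43, 169.43], [-51.17, 129.36], [1.28, 143.12], [-76.62, 256.62], [0, 156.53], [-152.29, 152.29]. Speed limits (degrees/s): [136.94, 136.94, 159.86, 180, 180, 180].

### API

Orientations are given as [roll, pitch, yaw] about the fixed x, y, z axes, in that order (R = Rz(yaw) Ry(pitch) Rx(roll)).
In Python, from bench import sense, optics, order, r gives the robot as it stands.
- The arm moves only by the tool carry_out, never from a script. Its argument "commands" is one flat list of numbers, 7 for each row, row after row: the shift along the tool's x, y, z in m, then the turn, a rotation vector about the tool's x, y, z in degrees, then the closure, from -1 (fully open) to 1 (shut), so that 0 is half open. A call has 1 to 12 rows; each row is the pose to reach, as a shift and turn from the pose measured when the call began, along the tool's axes at that moment; what a row does not reach only later rows make up. A row lasts 1/8 s, in which the tool goes at most 62.5 mm and 10.7 degrees, less where a joint would pass 70% of its speed; a pose out of reach is approached as far as the arm can. A call with a gripper value outside its range is refused whole. The fingers move at their own pace and stop on an object; "grip_force" is the grip in N (left out, the last holds). Time passes only in rows, so rows that repeat a pose let the fingers close. It gives the time, the measured TCP pose, the force and the opening at its end, in the units of the state.
- sense(): the state, without advancing time (a new reading comes with each control period).
- optics.snapshot(name): name is "scene" or "top" or "wrist"; returns (picture, depth): 420x560x3 uint8, red, green, blue; 420x560 float32, mm along the optical axis (not along the pixel's ray), 0 where there is no reading.
- optics.calibration(name): a dict with "mtx" (3x3 intrinsics, pixels), "extrinsics" (4x4, takes a point from camera to world coordinates). Camera axes: x right, y up, looking along -z (the intrinsics and any distortion apply to the point x, -y, -z); pixel columns grow to the right and rows downward; lengths in mm; the calibration is good to about 2 mm. A picture is of the moment at which its call begins: read the wrist's pose just before it. calibration takes no time and is no camera call; for the wrist camera it gives the pose at the moment of the call.
- order.hand_in(): hands the job in, once; it reports no verdict.
The state is a dict: "time": time; "joint_pos": joint angles; "qd": joint speeds; "joint_efforts": joint torques, N m; "tool_pos": TCP position; "tcp_rot": TCP orientation; "ft_force": force on the tool from outside, world axes, zero at the start; "wrist_torque": the same for the moment, N m; "finger_gap": finger opening in mm.
Only numpy, scipy, OpenCV 4.12 (cv2) and the standard library are available. Lean on these libraries where they do the work, as an engineer would, in place of code of your own. Each camera call takes 0.05 s, during which the arm holds its last target. There are 200 camera calls.

### The job

Put the green sign blank flat on the bed of the dark marking jig with its brass-eyelet end to the jig's open right end, and push it fully home against both back stops and the left end stop, so that it is ready for marking. Then swing the red retainer arm all the way over it and let go, leaving the blank still hard against the stops. Leave the stapler, the stamp and the clip box where they are.

Things in the scene. Friction and masses are not known exactly. Their poses are not given: they have to be found in the camera images.
- sign_blank: Loose green sign blank with a white bottom layer, 50 (x) x 160 (y) x 12 (z) mm, about 0.14 kg. Origin: centre of its underside; y along its length. A flat brass eyelet on top lies 66 mm from the centre toward -y (the eyelet end). Starts flat on the desk right of the jig, yaw within 0.7 rad of zero. Take it across its 50 mm width.
- jig: Marking jig fixed to the desk: dark bed 150 (x) x 260 (y) x 10 (z) mm. Origin: centre of its underside; x to the back (away from the robot), y to the left; yaw within 0.25 rad of zero. Front (-x) and right (-y) sides are open. A homed blank has its centre at x = +25, y = -10 mm in this frame, parallel to the jig, its underside at z = 10 mm.
- stop_corner (a point): Point on the bed surface where the planes of the back and end stop faces meet: jig x = +50, y = +70, z = 10 mm; axes as the jig's. Steel stops stand 10 mm above the bed: two back stops, 30 mm wide, centred at jig y = +40 and -60 mm, faces at x = +50 mm; one end stop, 30 mm wide, centred at jig x = +25 mm, face at y = +70 mm.
- blank_back_left (a point): Lower corner of the blank, at x = +25, y = +80, z = 0 mm in its frame; lies on stop_corner when the blank is home.
- blank_back_right (a point): Lower corner of the blank, at x = +25, y = -80, z = 0 mm in its frame (eyelet end); lies 160 mm to the right of stop_corner (jig -y) when home.
- retainer (a joint): Swing of the red retainer arm about a vertical pivot at jig x = +25, y = +108 mm. 0: open, arm points to jig -x (toward the robot), clear of the blank; grows counterclockwise from above to 1.57 at its end stop: closed, arm points to jig -y, over the left end of the homed blank, 4 mm above it. Starts between 0 and 0.35, stays where left, needs about 1 N at the knob.
- retainer_knob (a point): Centre of the grip of the upright round black knob on the retainer arm, 62 mm from the pivot, 56 mm above the desk. Knob 18 mm in diameter, its top 69 mm above the desk. The arm is 20 mm wide, reaches 75 mm from the pivot, underside 26 mm and top 33 mm above the desk.
- stapler: Blue desk stapler, 37 x 145 x 55 mm, bystander; origin at the centre of its underside. Not listed but fixed: the black monitor at the right front; its panel, 50 mm thick and leaning, spans about x 0.25, y -0.46 to x 0.53, y -0.78 m and ends about 450 mm above the desk. An arm that starts behind it should first back off and rise over it.
- stamp: Black self-inking stamp, 46 x 68 x 75 mm, bystander; origin at the centre of its underside.
- clip_box: Flat paper clip box with a green lid, 52 x 64 x 21 mm, bystander; origin at the centre of its underside.
Mind the look-alikes: they are no part of the job. Leave any brown look-alike of the sign_blank alone.

How it is judged:
By the outcome, as a careful person would: the job done as asked, in the order asked, and still so for the second after the job is handed in, with the robot touching nothing.
It also fails if it takes over 72 s, if anything falls off the work surface, if the arm or the gripper's body presses on something with over 40 N, if the wrist force passes 120 N, or if a joint passes its speed limit or range.

## Working session

There is one attempt and no reset: what is moved stays moved. The work goes in short steps, Python scripts to look and compute and a tool call to move; the robot and the scene stay as the last step left them, time stands still between calls to the robot, and variables do not carry over. Pictures are saved under pics/ and viewed, about 8 in all and at most 12, crops included, and the job is handed in when it is done.

Besides the shell and the picture viewer there is one more tool, called after "Call:" as a command line: name --argument value ..., lists and objects as JSON in quotes. carry_out: Moves the arm, as the interface text tells. Its arguments: {"type":"object","properties":{"commands":{"type":"array","items":{"type":"number"}},"grip_force":{"type":"number"}},"required":["commands"]}

```bash
mkdir -p pics; ls; cat > h.py <<'E'
import numpy as np, cv2
from bench import sense, optics, order, r
from scipy.spatial.transform import Rotation as R
def snap(n,f=None):
    c=optics.calibration(n); p,d=optics.snapshot(n)
    if f: cv2.imwrite('pics/'+f,p[:,:,::-1])
    return p,d,c
def plane(c,uv,z):
    uv=np.atleast_2d(np.array(uv,float)); K=np.array(c['mtx']);E=np.array(c['extrinsics'])
    dist=c.get('dist',None)
    n=cv2.undistortPoints(uv.reshape(-1,1,2),K,dist).reshape(-1,2)
    d=np.c_[n[:,0],-n[:,1],-np.ones(len(n))]@E[:3,:3].T; o=E[:3,3]
    return o+d*((z-o[2])/d[:,2])[:,None]
E
python3 - <<'E'
from h import *
s=sense(); print(s, r.nose_length, [x for x in dir(r) if x[0]!='_'])
for n in ['scene','top']:
    p,d,c=snap(n,n+'1.png'); print(n,c.keys(),np.round(c['extrinsics'],3).tolist(),np.round(c['mtx'],1).tolist())
    np.save(n+'_d.npy',d)
E
```

```text
pics
{'time': 0.0, 'joint_pos': array([ 6.68981180e+01,  7.51292252e+00,  8.53301447e+01,  1.94155790e-04,
        8.72600168e+01, -4.89414666e+00]), 'qd': array([ 0.09846544, -0.03940587,  0.01125962, -0.06795601,  0.0018411 ,
       -0.09721824]), 'joint_efforts': array([ 2.15702428e-03, -5.69371819e+01, -5.00572193e+01,  3.23743125e-04,
        1.38233797e-02,  4.63595200e-05]), 'tool_pos': array([187.26826835, 569.49727698, 252.25886941]), 'tcp_rot': array([ -95.00192874,   89.89691582, -113.20967353]), 'ft_force': array([0.40405233, 0.70869086, 0.26276693]), 'wrist_torque': array([-0.01324029,  0.02320043,  0.03152972]), 'finger_gap': 85.5237261293508} 22.0 ['PlanningError', 'nose_length']
scene dict_keys(['mtx', 'extrinsics']) [[-0.999, -0.033, 0.032, 629.458], [0.044, -0.867, 0.497, 555.382], [0.011, 0.498, 0.867, 1078.272], [0.0, 0.0, 0.0, 1.0]] [[399.1, 0.0, 277.8], [0.0, 399.1, 215.8], [0.0, 0.0, 1.0]]
top dict_keys(['mtx', 'extrinsics']) [[-0.044, 0.975, -0.218, 320.928], [-0.999, -0.044, 0.006, -32.23], [-0.003, 0.219, 0.976, 1265.475], [0.0, 0.0, 0.0, 1.0]] [[480.5, 0.0, 278.8], [0.0, 480.5, 210.5], [0.0, 0.0, 1.0]]
```

View pics/top1.png

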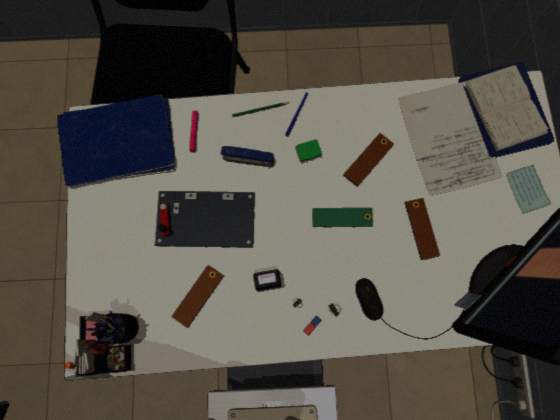

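View pics/scene1.png

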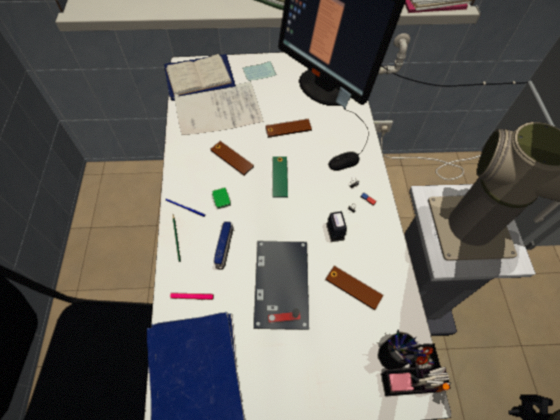

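The top view shows the green blank at (343,217), with its eyelet at (368,216). The things it could be taken for are the brown blanks at (369,160), (422,228) and (198,296), and the green clip-box lid at (308,150). By the description it is the green one at (343,217). The jig is at (205,219), with the red retainer at (164,219).

```bash
python3 - <<'E'
from h import *
K=None
def ms(c,p,rgbtest,roi,z,name):
    x0,y0,x1,y1=roi; m=np.zeros(p.shape[:2],np.uint8); q=p.astype(int)
    m[y0:y1,x0:x1]=rgbtest(q)[y0:y1,x0:x1]*255
    cs=max(cv2.findContours(m,0,cv2.CHAIN_APPROX_NONE)[0],key=cv2.contourArea).reshape(-1,2)
    w=plane(c,cs,z); rc=cv2.minAreaRect(w[:,:2].astype(np.float32)); print(name,'centre',np.round(rc[0],1),'size',np.round(rc[1],1),'ang',round(rc[2],2)); return m
green=lambda q:(q[...,1]>q[...,0]+25)&(q[...,1]>q[...,2]+15)
dark=lambda q:(q.sum(2)<260)
red=lambda q:(q[...,0]>q[...,1]+50)
for n,rois in [('top',[(300,195,385,240),(145,180,265,258),(150,195,180,240),(290,135,330,165)]),('scene',[(262,145,300,205),(240,230,320,335),(260,305,305,325),(205,180,240,212)])]:
    p=cv2.imread('pics/%s1.png'%n)[:,:,::-1]; c=optics.calibration(n)
    ms(c,p,green,rois[0],12,n+' blank'); ms(c,p,dark,rois[1],10,n+' jig');ms(c,p,red,rois[2],33,n+' arm')
    ms(c,p,green,rois[3],21,n+' clip')
c=optics.calibration('top'); print(plane(c,[[368,216]],12), plane(c,[[165,207]],69),plane(c,[[267,280]],75))
p=cv2.imread('pics/top1.png')
a=cv2.resize(p[180:260,145:265],None,fx=6,fy=6,interpolation=2); b=cv2.resize(p[195:240,300:385],(720,381-0),interpolation=2)
cv2.imwrite('pics/crop.png',np.vstack([a[:,:720],b])[:,:].astype(np.uint8))
c=optics.calibration('wrist'); T=np.array(c['extrinsics']); s=sense(); Rt=R.from_euler('xyz',s['tcp_rot'],degrees=True)
print(np.round(Rt.as_matrix(),3)); print('cam in tool',np.round(Rt.inv().apply(T[:3,3]-s['tool_pos']),1),np.round(Rt.as_matrix().T@T[:3,:3],3),c['mtx'])
E
```

```text
top blank centre [ 577.6 -209. ] size [156.6  46.3] ang 87.45
top jig centre [588.9 157.5] size [261.4 151.9] ang 86.54
top arm centre [591.1 262.7] size [51.1 18.4] ang 0.58
top clip centre [ 765.9 -128. ] size [48.2 62.8] ang 14.61
scene blank centre [ 576.9 -205.3] size [155.8  45.3] ang 87.82
scene jig centre [590.1 159.9] size [255.2 144.6] ang 86.59
scene arm centre [583.4 263.1] size [69.9 20.2] ang 2.85
scene clip centre [ 766.6 -124.9] size [49.3 67.7] ang 17.28
[[ 575.83584076 -276.98079083   12.        ]] [[610.83516741 250.54971969  69.        ]] [[413.65622729  -3.13472118  75.        ]]
[[-0.001  0.312  0.95 ]
 [-0.002  0.95  -0.312]
 [-1.    -0.002 -0.   ]]
cam in tool [-119.5    0.7  -69.2] [[ 0.001  0.273 -0.962]
 [ 1.    -0.     0.001]
 [-0.    -0.962 -0.273]] [[314.72246244   0.         277.30019056]
 [  0.         314.72246244 205.90377634]
 [  0.           0.           1.        ]]
```

View pics/crop.png

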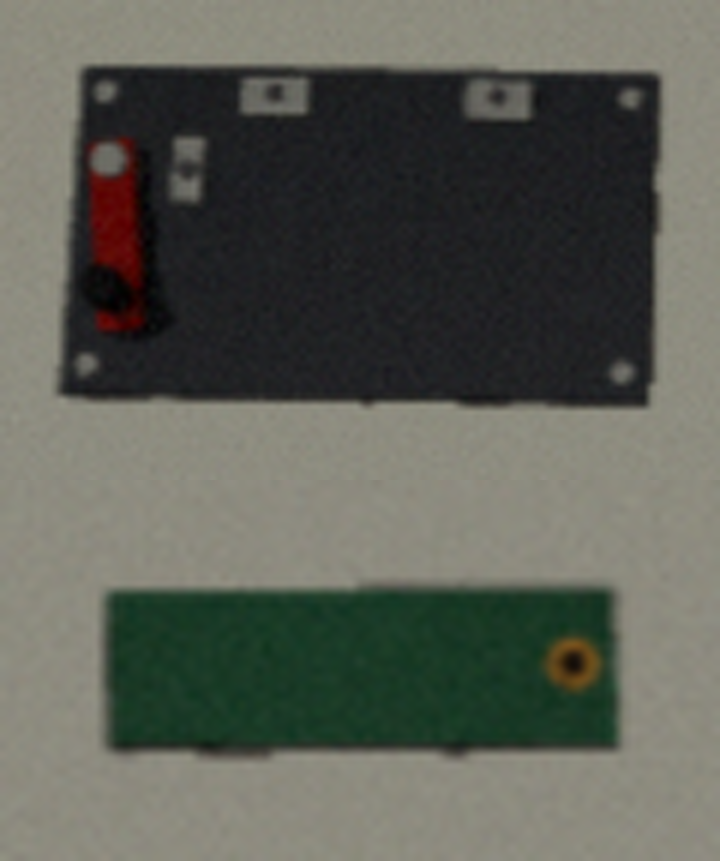

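The crop confirms the choice: green, with the brass eyelet at its right end. The two views agree to about 3 mm. I'll go above the blank and look from there.

```bash
cat >> h.py <<'E'
def go(p,th):
    s=sense(); A=R.from_euler('xyz',s['tcp_rot'],degrees=True); t=np.radians(th); c,n=np.cos(t),np.sin(t)
    G=R.from_matrix(np.array([[0,c,n],[0,n,-c],[-1,0,0.]]))
    print('to',p,th,'shift',np.round(A.inv().apply(np.array(p)-s['tool_pos'])/1000,4).tolist(),'rot',np.round((A.inv()*G).as_rotvec(degrees=True),2).tolist())
def st():
    s=sense(); A=R.from_euler('xyz',s['tcp_rot'],degrees=True).as_matrix()
    print('t %.2f'%s['time'],np.round(s['tool_pos'],1),'th %.2f'%np.degrees(np.arctan2(A[1,1],A[0,1])),'F',np.round(s['ft_force'],1),'gap %.1f'%s['finger_gap'],'j',np.round(s['joint_pos'],0))
E
python3 - <<'E'
from h import *
st(); go([577,-207,190],-2.5)
E
```

```text
t 0.10 [187.3 569.5 252.3] th 71.79 F [-0.5 -0.2 -0.2] gap 85.5 j [67.  8. 85. -0. 87. -5.]
to [577, -207, 190] -2.5 shift [0.0633, -0.6158, 0.6129] rot [74.29, 0.06, 0.09]
```

Call:
carry_out --commands '[0,-0.616,0.613,74.3,0,0,-1,0,-0.616,0.613,74.3,0,0,-1,0,-0.616,0.613,74.3,0,0,-1,0,-0.616,0.613,74.3,0,0,-1,0,-0.616,0.613,74.3,0,0,-1,0,-0.616,0.613,74.3,0,0,-1,0,-0.616,0.613,74.3,0,0,-1,0,-0.616,0.613,74.3,0,0,-1,0,-0.616,0.613,74.3,0,0,-1,0,-0.616,0.613,74.3,0,0,-1,0.063,-0.616,0.613,74.3,0,0,-1,0.063,-0.616,0.613,74.3,0,0,-1]'

```text
time: 1.6
tool_pos: [522.4, -99.0, 221.7]
tcp_rot: [-2.5, 89.9, -95.1]
ft_force: [0.3, 0.6, 0.5]
finger_gap: 85.6
```

```bash
python3 - <<'E'
from h import *
st(); go([577,-207,190],-2.5)
E
```

```text
t 1.60 [522.4 -99.  221.7] th -2.53 F [0.3 0.6 0.5] gap 85.6 j [-16.  -2.  99.  -0.  84. -14.]
to [577, -207, 190] -2.5 shift [0.0318, 0.0593, 0.1054] rot [-0.03, 0.08, 0.0]
```

Call:
carry_out --commands '[0.032,0.059,0.105,0,0,0,-1,0.032,0.059,0.105,0,0,0,-1,0.032,0.059,0.105,0,0,0,-1,0.032,0.059,0.105,0,0,0,-1,0.032,0.059,0.105,0,0,0,-1]'

```text
time: 2.22
tool_pos: [576.8, -205.4, 190.9]
tcp_rot: [33.7, 89.9, -58.8]
ft_force: [-0.6, 0.3, -0.2]
finger_gap: 85.2
```

```bash
python3 - <<'E'
from h import *
st()
p,d,c=snap('wrist','w1.png'); q=p.astype(int)
m=((q[...,1]>q[...,0]+20)&(q[...,1]>q[...,2]+12)).astype(np.uint8)*255
m=cv2.morphologyEx(m,cv2.MORPH_OPEN,np.ones((3,3)))
cs=max(cv2.findContours(m,0,cv2.CHAIN_APPROX_NONE)[0],key=cv2.contourArea).reshape(-1,2)
w=plane(c,cs,12); rc=cv2.minAreaRect(w[:,:2].astype(np.float32)); print(rc, cs.min(0),cs.max(0))
E
```

```text
t 2.23 [ 576.8 -205.4  190.9] th -2.46 F [-0.6  0.3 -0.2] gap 85.2 j [-24.  11.  88.  -0.  81. -22.]
((578.6239013671875, -179.14898681640625), (104.466552734375, 48.85578155517578), 87.75285339355469) [251 106] [304 216]
```

View pics/w1.png

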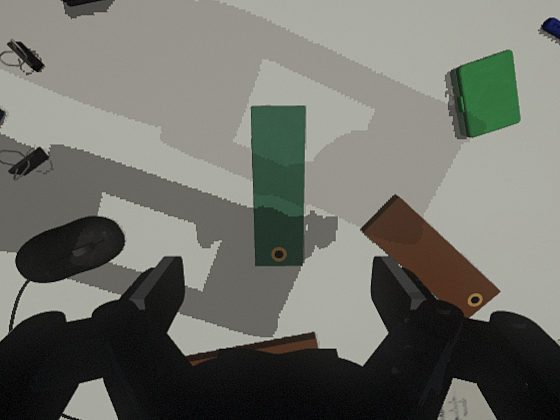

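The wrist view shows the blank upright in the picture, with corners near (251,106), (305,106), (303,266) and (255,266). A brown blank is close on the right, its nearest corner at (361,230).

```bash
python3 - <<'E'
from h import *
c=optics.calibration('wrist')
w=plane(c,[[251,106],[305.5,106],[303.5,266],[254.5,266],[278,254],[361,230],[395,195]],12)[:,:2]
print(np.round(w,1)); a=w[:4]; print(a.mean(0), np.linalg.norm(a[0]-a[1]),np.linalg.norm(a[0]-a[3]), np.degrees(np.arctan2(*( (a[0]+a[1]-a[2]-a[3])[::-1])))-90)
st(); 
for z in (60,25): go([a[:,0].mean(),a[:,1].mean(),z],-2.3)
E
```

```text
[[ 556.8 -126. ]
 [ 606.1 -128.1]
 [ 601.1 -287.2]
 [ 550.1 -285. ]
 [ 575.1 -272.5]
 [ 659.9 -249.8]
 [ 692.  -214.8]]
[ 578.53460537 -206.57354632] 49.2855605847646 159.13860001883893 -2.110881977850255
t 2.27 [ 576.9 -205.4  191.1] th -2.45 F [-0.1 -0.1  0.3] gap 85.6 j [-24.  11.  88.  -0.  81. -22.]
to [np.float64(578.5346053746603), np.float64(-206.57354631583618), 60] -2.3 shift [0.1311, 0.0014, 0.0008] rot [-0.15, 0.11, -0.09]
to [np.float64(578.5346053746603), np.float64(-206.57354631583618), 25] -2.3 shift [0.1661, 0.0014, 0.0007] rot [-0.15, 0.11, -0.09]
```

Call:
carry_out --commands '[0.1,0.0015,0.001,0,0,0,-1,0.1,0.0015,0.001,0,0,0,-1,0.1665,0.0015,0.001,0,0,0,-1,0.1665,0.0015,0.001,0,0,0,-1,0.1665,0.0015,0.001,0,0,0,-1,0.1665,0.0015,0.001,0,0,0,-1,0.1665,0.0015,0.001,0,0,0,1,0.1665,0.0015,0.001,0,0,0,1,0.1665,0.0015,0.001,0,0,0,1,0.1665,0.0015,0.001,0,0,0,1,0.1665,0.0015,0.001,0,0,0,1,0.1665,0.0015,0.001,0,0,0,1]' --grip_force 50

```text
time: 3.78
tool_pos: [579.6, -207.3, 26.2]
tcp_rot: [52.6, 89.7, -39.8]
ft_force: [-1.9, 0.8, 7.0]
finger_gap: 48.5
```

```bash
python3 - <<'E'
from h import *
st()
E
```

```text
t 3.77 [ 579.6 -207.3   26.2] th -2.45 F [-1.9  0.8  7. ] gap 48.5 j [-24.  22.  93.  -0.  65. -22.]
```

Call:
carry_out --commands '[-0.08,0,0,0,0,0,1,-0.08,0,0,0,0,0,1,-0.08,0,0,0,0,0,1,-0.08,0,0,0,0,0,1]'

```text
time: 4.28
tool_pos: [578.1, -206.5, 104.2]
tcp_rot: [27.2, 89.9, -65.3]
ft_force: [-0.8, 0.3, -2.5]
finger_gap: 48.0
```

```bash
python3 - <<'E'
from h import *
st(); go([599,134,110],-3.45)
E
```

```text
t 4.28 [ 578.1 -206.5  104.2] th -2.45 F [-0.8  0.3 -2.5] gap 48.0 j [-24.  16.  91.  -0.  72. -22.]
to [599, 134, 110] -3.45 shift [-0.0063, 0.0063, -0.3411] rot [1.0, 0.09, -0.05]
```

Call:
carry_out --commands '[-0.006,0.006,-0.341,1,0.1,0,1,-0.006,0.006,-0.341,1,0.1,0,1,-0.006,0.006,-0.341,1,0.1,0,1,-0.006,0.006,-0.341,1,0.1,0,1,-0.006,0.006,-0.341,1,0.1,0,1,-0.006,0.006,-0.341,1,0.1,0,1,-0.006,0.006,-0.341,1,0.1,0,1,-0.006,0.006,-0.341,1,0.1,0,1,-0.006,0.006,-0.341,1,0.1,0,1,-0.006,0.006,-0.341,1,0.1,0,1]'

```text
time: 5.52
tool_pos: [598.6, 132.8, 109.4]
tcp_rot: [94.1, 90.0, 0.5]
ft_force: [0.5, -1.1, -1.3]
finger_gap: 48.0
```

```bash
python3 - <<'E'
from h import *
st(); p,d,c=snap('wrist','w2.png'); np.save('w2d.npy',d); go([599,134,38],-3.45)
E
```

```text
t 5.53 [598.6 132.8 109.4] th -3.54 F [ 0.5 -1.1 -1.3] gap 48.0 j [ 8. 16. 91. -0. 73. 11.]
to [599, 134, 38] -3.45 shift [0.0716, 0.0001, -0.001] rot [-0.08, -0.01, -0.04]
```

View pics/w2.png

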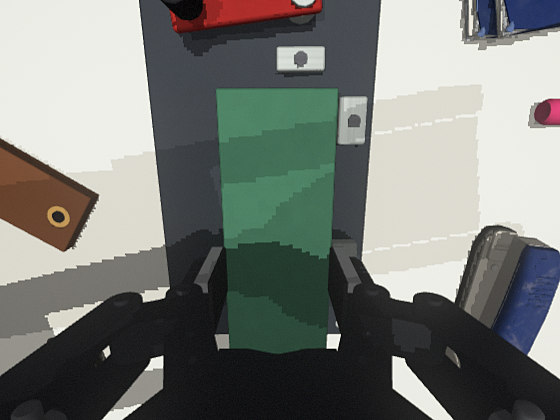

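The wrist view shows the blank held squarely. The end stop is at (277–325, 47–71) and the left back stop at (338–367, 97–145). The retainer is clear at the top, and the blank's left edge is at row 89.

```bash
python3 - <<'E'
from h import *
c=optics.calibration('wrist')
a=np.radians(-3.45); J=np.array([[np.cos(a),-np.sin(a)],[np.sin(a),np.cos(a)]]); o=np.array([589.5,158.5])
pl=lambda uv,z:np.round((plane(c,uv,z)[:,:2]-o)@J,1).tolist()
print('end stop',pl([[278,70.5],[325,70.5]],20)); print('back stop',pl([[338,98],[341,144]],20))
print('blank TL,TR',pl([[217,89],[338,89]],95))
p,d,c2=snap('top'); 
E
```

```text
end stop [[11.3, 72.0], [40.3, 72.0]]
back stop [[49.1, 55.9], [52.5, 27.4]]
blank TL,TR [[-13.4, 55.4], [35.1, 55.3]]
```

Call:
carry_out --commands '[0.05,0,0,0,0,0,1,0.05,0,0,0,0,0,1,0.071,0,0,0,0,0,1,0.071,0,0,0,0,0,1,0.073,0,0,0,0,0,1,0.073,0,0,0,0,0,1,0.073,0,0,0,0,0,1]'

```text
time: 6.5
tool_pos: [599.3, 133.2, 37.4]
tcp_rot: [100.9, 89.9, 7.4]
ft_force: [-0.7, -0.6, -2.0]
finger_gap: 47.9
```

```bash
python3 - <<'E'
from h import *
st()
E
```

```text
t 6.50 [599.3 133.2  37.4] th -3.52 F [-0.7 -0.6 -2. ] gap 47.9 j [ 8. 21. 93. -0. 66. 11.]
```

Not touching yet; I'll lower in 0.5 mm steps.

Call:
carry_out --commands '[0.001,0,0,0,0,0,1,0.001,0,0,0,0,0,1]'

```text
time: 6.75
tool_pos: [599.4, 133.3, 36.5]
tcp_rot: [100.7, 89.9, 7.1]
ft_force: [0.1, 0.8, -2.0]
finger_gap: 48.0
```

Call:
carry_out --commands '[0.001,0,0,0,0,0,1,0.001,0,0,0,0,0,1]'

```text
time: 7.0
tool_pos: [599.5, 133.3, 36.3]
tcp_rot: [99.7, 89.9, 6.2]
ft_force: [-4.0, -0.4, 6.1]
finger_gap: 48.4
```

Call:
carry_out --commands '[-0.0005,0.006,-0.006,0,0,0,1,-0.0005,0.012,-0.012,0,0,0,1,-0.0005,0.012,-0.012,0,0,0,1,-0.0005,0.012,-0.012,0,0,0,1]'

```text
time: 7.5
tool_pos: [612.0, 144.6, 36.4]
tcp_rot: [97.6, 89.9, 4.1]
ft_force: [0.3, -0.3, -1.3]
finger_gap: 47.9
```

Call:
carry_out --commands '[0,0,-0.002,0,0,0,1,0,0,-0.002,0,0,0,1,0,0,-0.002,0,0,0,1]'

```text
time: 7.88
tool_pos: [612.1, 146.6, 36.4]
tcp_rot: [99.2, 89.9, 5.7]
ft_force: [-0.1, 0.6, -2.0]
finger_gap: 48.1
```

Call:
carry_out --commands '[0,0,-0.002,0,0,0,1,0,0,-0.002,0,0,0,1,0,0,-0.002,0,0,0,1]'

```text
time: 8.25
tool_pos: [612.1, 148.3, 36.4]
tcp_rot: [82.9, 89.9, -10.6]
ft_force: [-1.7, -3.2, -0.9]
finger_gap: 47.9
```

Call:
carry_out --commands '[0,0,-0.002,0,0,0,1,0,0,-0.002,0,0,0,1,0,0,-0.002,0,0,0,1]'

```text
time: 8.62
tool_pos: [612.2, 148.4, 36.4]
tcp_rot: [18.9, 89.8, -74.7]
ft_force: [-2.4, -10.7, 1.4]
finger_gap: 48.0
```

Call:
carry_out --commands '[0,0.002,-0.0005,0,0,0,1,0,0.002,-0.0005,0,0,0,1,0,0.002,-0.0005,0,0,0,1]'

```text
time: 9.0
tool_pos: [614.0, 148.3, 36.4]
tcp_rot: [6.1, 89.8, -87.4]
ft_force: [-2.4, -6.3, 2.0]
finger_gap: 48.0
```

Call:
carry_out --commands '[0,0.002,0,0,0,0,1,0,0.002,0,0,0,0,1,0,0.002,0,0,0,0,1]'

```text
time: 9.38
tool_pos: [614.3, 148.2, 36.4]
tcp_rot: [-37.4, 89.7, -130.9]
ft_force: [-10.4, -3.3, 7.5]
finger_gap: 48.1
```

Call:
carry_out --commands '[0,-0.001,0,0,0,0,-0.35,0,-0.001,0,0,0,0,-0.35,0,-0.001,0,0,0,0,-0.35,0.003,-0.001,0,0,0,0,-0.35,0.003,-0.001,0,0,0,0,-0.35]'

```text
time: 10.0
tool_pos: [613.1, 148.3, 32.9]
tcp_rot: [-41.2, 89.7, -134.7]
ft_force: [-0.9, 0.0, 0.6]
finger_gap: 57.7
```

```bash
python3 - <<'E'
from h import *
st()
E
```

```text
t 10.00 [613.1 148.3  32.9] th -3.51 F [-0.9  0.   0.6] gap 57.7 j [ 9. 24. 90. -0. 66. 13.]
```

Call:
carry_out --commands '[0,0.005,0,0,0,0,-0.35,0,0.005,0,0,0,0,-0.35,0,0.005,0,0,0,0,-0.35]'

```text
time: 10.38
tool_pos: [618.0, 147.9, 32.7]
tcp_rot: [-42.8, 89.7, -136.3]
ft_force: [-1.8, 0.3, -0.7]
finger_gap: 57.6
```

Call:
carry_out --commands '[0,0.002,0,0,0,0,-0.35,0,0.002,0,0,0,0,-0.35,0,0.002,0,0,0,0,-0.35]'

```text
time: 10.75
tool_pos: [618.2, 147.9, 32.5]
tcp_rot: [-59.2, 89.5, -152.7]
ft_force: [-10.3, 0.8, 6.1]
finger_gap: 57.5
```

Call:
carry_out --commands '[0,0.002,0,0,0,0,-0.35,0,0.002,0,0,0,0,-0.35,0,0.002,0,0,0,0,-0.35]'

```text
time: 11.12
tool_pos: [618.3, 147.9, 32.3]
tcp_rot: [-66.7, 89.2, -160.2]
ft_force: [-10.7, -0.1, 7.3]
finger_gap: 57.7
```

Call:
carry_out --commands '[0,-0.005,0,0,0,0,-0.35,-0.06,-0.005,0,0,0,0,-0.35,-0.06,-0.005,0,0,0,0,-0.35,-0.06,-0.005,0.104,0,0,0,1,-0.06,-0.005,0.104,0,0,0,1,-0.06,-0.005,0.104,0,0,0,1,-0.06,-0.005,0.104,0,0,0,1,-0.06,-0.005,0.104,0,0,0,1,-0.06,-0.005,0.104,0,0,0,1]' --grip_force 20

```text
time: 12.25
tool_pos: [607.8, 45.8, 92.9]
tcp_rot: [-67.2, 89.2, -160.6]
ft_force: [-0.8, 0.5, 0.2]
finger_gap: 0.4
```

```bash
python3 - <<'E'
from h import *
st(); snap('wrist','w3.png')
E
```

```text
t 12.25 [607.8  45.8  92.9] th -3.40 F [-0.8  0.5  0.2] gap 0.4 j [-0. 17. 92. -0. 72.  3.]
```

View pics/w3.png

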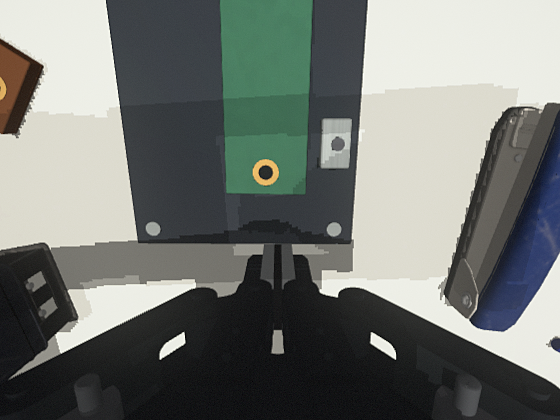

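The wrist view shows a gap of about 15 px between the blank's right edge (col 306) and the right back stop (col 321). So the blank isn't home at that end; I'll measure it.

```bash
python3 - <<'E'
from h import *
c=optics.calibration('wrist')
a=np.radians(-3.45); J=np.array([[np.cos(a),-np.sin(a)],[np.sin(a),np.cos(a)]]); o=np.array([589.5,160.5])
pl=lambda uv,z:np.round((plane(c,uv,z)[:,:2]-o)@J,1).tolist()
print('stop face',pl([[321,120],[321,167]],20)); print('blank back edge',pl([[311,5],[306,192]],22),'front',pl([[221,5],[226,192]],22))
print('bed R/L edges',pl([[367,5],[353,240],[107,5],[138,240]],10),'eyelet',pl([[265,172]],22))
p,d,c=snap('top'); cv2.imwrite('pics/t2.png',p[:,:,::-1])
for n in ['scene']: snap(n,'s2.png')
p=cv2.imread('pics/t2.png'); a_=cv2.resize(p[170:260,145:275],None,fx=5,fy=5,interpolation=2); p=cv2.imread('pics/s2.png'); 
cv2.imwrite('pics/c2.png',a_)
E
```

```text
stop face [[49.8, -46.2], [50.9, -74.0]]
blank back edge [[42.0, 12.6], [42.0, -89.2]] front [[-5.8, 12.7], [-7.7, -89.4]]
bed R/L edges [[74.4, 16.1], [76.2, -126.0], [-72.6, 16.4], [-72.5, -126.8]] eyelet [[16.7, -76.8]]
```

View pics/c2.png

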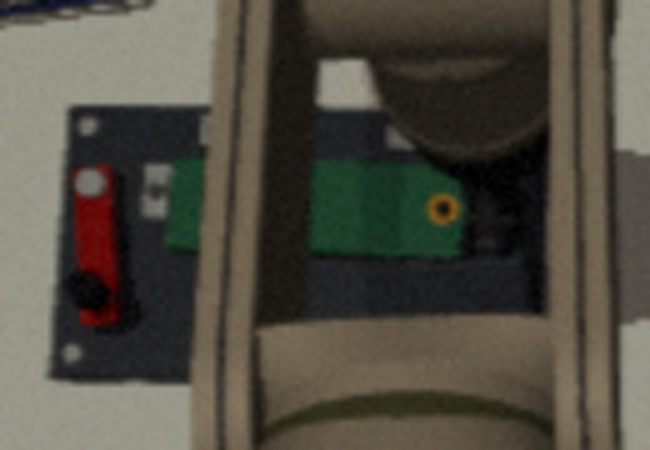

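The blank is parallel to the stops and home in y, but about 8 mm short of the back stops, so lifting the fingers probably dragged it. I'll push the end first, then the front, using shut fingers on the open sides only.

```bash
cat >> h.py <<'E'
_a=np.radians(-3.45); J=np.array([[np.cos(_a),-np.sin(_a)],[np.sin(_a),np.cos(_a)]]); o=np.array([589.5,160.5])
def jw(x,y,z): return np.r_[np.round(o+J@[x,y],1),z]
def tj(): print('tcp in jig',np.round((sense()['tool_pos'][:2]-o)@J,1))
E
python3 - <<'E'
from h import *
st(); tj(); go(jw(22,-113,35.5),-3.45); go(jw(22,-103,35.5),-3.45)
E
```

```text
t 12.40 [607.8  45.3  92.9] th -3.43 F [ 0.6  0.3 -0.4] gap -0.0 j [-0. 17. 92. -0. 72.  3.]
tcp in jig [  25.2 -113.9]
to [604.7  46.4  35.5] -3.45 shift [0.0574, -0.0025, -0.0012] rot [0.02, 0.3, 0.71]
to [605.3  56.4  35.5] -3.45 shift [0.0574, -0.0025, -0.0112] rot [0.02, 0.3, 0.71]
```

Call:
carry_out --commands '[0.045,-0.0025,0,0,0.3,0.7,1,0.0575,-0.0025,0,0,0.3,0.7,1,0.0575,-0.0025,0,0,0.3,0.7,1,0.0575,-0.0025,-0.009,0,0.3,0.7,1,0.0575,-0.0025,-0.009,0,0.3,0.7,1,0.0575,-0.0025,-0.009,0,0.3,0.7,1]'

```text
time: 13.15
tool_pos: [605.5, 54.4, 35.9]
tcp_rot: [79.8, 90.0, -13.6]
ft_force: [0.6, -0.5, 0.1]
finger_gap: -0.0
```

Call:
carry_out --commands '[0,0,-0.003,0,0,0,1,0,0,-0.003,0,0,0,1,0,0,-0.003,0,0,0,1]'

```text
time: 13.52
tool_pos: [605.6, 57.4, 35.9]
tcp_rot: [80.0, 90.0, -13.4]
ft_force: [0.3, 0.2, 0.1]
finger_gap: -0.1
```

Call:
carry_out --commands '[0,0,-0.003,0,0,0,1,0,0,-0.003,0,0,0,1,0,0,-0.003,0,0,0,1]'

```text
time: 13.9
tool_pos: [605.8, 58.1, 35.9]
tcp_rot: [6.0, 89.8, -87.4]
ft_force: [-1.3, -11.6, -0.1]
finger_gap: 0.1
```

```bash
python3 - <<'E'
from h import *
st(); tj(); go(jw(-34,-10,95),-3.45)
E
```

```text
t 13.90 [605.8  58.1  35.9] th -3.44 F [ -1.3 -11.6  -0.1] gap 0.1 j [ 1. 20. 94. -0. 66.  4.]
tcp in jig [  22.4 -101.2]
to [555.  152.6  95. ] -3.45 shift [-0.0594, -0.0563, -0.0911] rot [0.01, 0.19, -0.02]
```

Call:
carry_out --commands '[0,0,0.01,0,0,0,1,-0.03,0,0.01,0,0,0,1,-0.06,0,0.01,0,0,0,1,-0.06,0,0.01,0,0,0,1,-0.06,-0.056,0,0,0.2,0,1,-0.06,-0.056,-0.091,0,0.2,0,1,-0.06,-0.056,-0.091,0,0.2,0,1,-0.06,-0.056,-0.091,0,0.2,0,1,-0.06,-0.056,-0.091,0,0.2,0,1]'

```text
time: 15.02
tool_pos: [554.9, 151.9, 94.8]
tcp_rot: [-57.8, 89.9, -151.2]
ft_force: [0.6, 0.5, -0.0]
finger_gap: 0.4
```

```bash
python3 - <<'E'
from h import *
st(); tj(); go(jw(-34,-10,35.5),-3.45)
E
```

```text
t 15.03 [554.9 151.9  94.8] th -3.42 F [ 0.6  0.5 -0. ] gap 0.4 j [10. 11. 98. -0. 71. 14.]
tcp in jig [-34.  -10.7]
to [555.  152.6  35.5] -3.45 shift [0.0593, 0.0001, -0.0007] rot [0.03, 0.03, 0.04]
```

Call:
carry_out --commands '[0.045,0,-0.0005,0,0,0,1,0.059,0,-0.0005,0,0,0,1,0.059,0,-0.0005,0,0,0,1,0.059,0.006,-0.0005,0,0,0,1,0.059,0.012,-0.0005,0,0,0,1,0.059,0.016,-0.0005,0,0,0,1,0.059,0.016,-0.0005,0,0,0,1]'

```text
time: 15.9
tool_pos: [571.4, 151.4, 36.2]
tcp_rot: [-30.9, 90.0, -124.3]
ft_force: [0.4, -0.8, 1.2]
finger_gap: 0.3
```

Call:
carry_out --commands '[0,0.003,0,0,0,0,1,0,0.003,0,0,0,0,1,0,0.003,0,0,0,0,1]'

```text
time: 16.27
tool_pos: [574.5, 151.3, 36.1]
tcp_rot: [6.8, 90.0, -86.6]
ft_force: [0.1, -0.1, 0.2]
finger_gap: -0.1
```

Call:
carry_out --commands '[0,0.003,0,0,0,0,1,0,0.003,0,0,0,0,1,0,0.003,0,0,0,0,1]'

```text
time: 16.65
tool_pos: [577.3, 151.1, 36.0]
tcp_rot: [-46.1, 90.0, -139.5]
ft_force: [-2.1, 0.1, 0.2]
finger_gap: -0.0
```

Call:
carry_out --commands '[0,0.002,0,0,0,0,1,0,0.002,0,0,0,0,1,0,0.002,0,0,0,0,1]'

```text
time: 17.02
tool_pos: [577.8, 151.1, 35.8]
tcp_rot: [-80.0, 89.8, -173.4]
ft_force: [-9.7, 0.0, 7.8]
finger_gap: -0.4
```

Call:
carry_out --commands '[0,0.002,0,0,0,0,1,0,0.002,0,0,0,0,1,0,0.002,0,0,0,0,1]'

```text
time: 17.4
tool_pos: [578.0, 151.1, 35.7]
tcp_rot: [-81.6, 89.5, -175.0]
ft_force: [-12.9, -0.5, 10.1]
finger_gap: -0.1
```

```bash
python3 - <<'E'
from h import *
st(); tj()
E
```

```text
t 17.40 [578.  151.1  35.7] th -3.40 F [-12.9  -0.5  10.1] gap -0.1 j [10. 19. 96.  0. 66. 13.]
tcp in jig [-11. -10.]
```

Call:
carry_out --commands '[0,-0.004,0,0,0,0,1,0,-0.014,0,0,0,0,1,0,-0.014,0,0,0,0,1,-0.03,-0.014,0,0,0,0,1,-0.09,-0.014,0,0,0,0,1,-0.145,-0.014,0.05,0,0,0,1,-0.145,0.03,0.1,0,0,0,1,-0.145,0.03,0.1,0,0,0,1,-0.145,0.03,0.1,0,0,0,1,-0.145,0.03,0.1,0,0,0,1]'

```text
time: 18.65
tool_pos: [602.2, 50.6, 179.7]
tcp_rot: [-85.1, 89.4, -178.4]
ft_force: [-0.1, -0.1, -0.5]
finger_gap: -0.3
```

```bash
python3 - <<'E'
from h import *
st(); tj(); snap('wrist','w4.png')
E
```

```text
t 18.65 [602.2  50.6 179.7] th -3.35 F [-0.1 -0.1 -0.5] gap -0.3 j [-0. 11. 89. -0. 80.  3.]
tcp in jig [  19.3 -108.9]
```

View pics/w4.png

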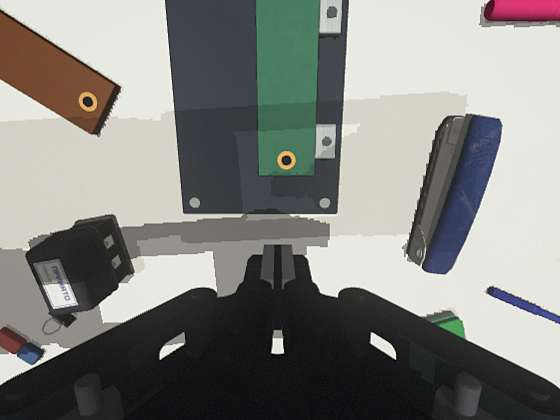

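Now the blank's back edge (col 317) meets the right back stop's face, and the left back stop's too. Next, a look at the left end and the knob.

Call:
carry_out --commands '[0,-0.01,-0.11,0,0,0.6,1,0,-0.01,-0.11,0,0,0.6,1,0,-0.01,-0.11,0,0,0.6,1,0,-0.01,-0.11,0,0,0.6,1,0,-0.01,-0.11,0,0,0.6,1]'

```text
time: 19.32
tool_pos: [598.5, 160.4, 179.5]
tcp_rot: [25.7, 89.9, -67.7]
ft_force: [0.2, 0.2, 0.6]
finger_gap: 0.2
```

```bash
python3 - <<'E'
from h import *
st(); tj(); snap('wrist','w5.png')
E
```

```text
t 19.32 [598.5 160.4 179.5] th -3.36 F [0.2 0.2 0.6] gap 0.2 j [10. 13. 87. -0. 80. 14.]
tcp in jig [9.  0.5]
```

View pics/w5.png

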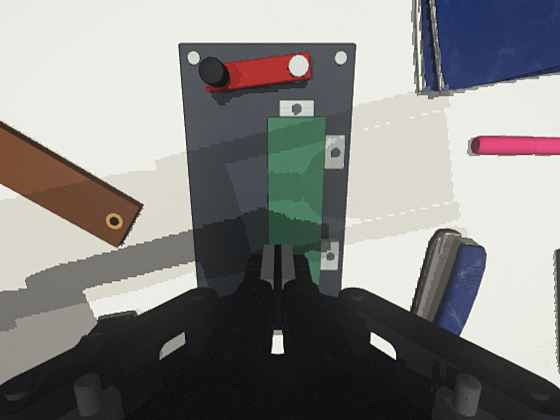

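The wrist view shows the blank's left end (row 117) against the end stop and its back edge (col 325) against both back stops. The knob top is at (214,71) and the pivot at (299,65).

```bash
python3 - <<'E'
from h import *
c=optics.calibration('wrist')
pl=lambda uv,z:np.round((plane(c,uv,z)[:,:2]-o)@J,1)
print('knob',pl([[214,71]],69),'pivot',pl([[299,65]],35),'blank L end',pl([[268,117],[325,117]],22),'stop',pl([[280,117],[313,117]],20),'backedge',pl([[325,130],[322,240]],22))
k=pl([[214,71]],69)[0]; v=k-[25,108]; print('r',np.hypot(*v),'ang',np.arctan2(-v[1],-v[0]))
print('dist from world axis', np.linalg.norm(jw(*k,0)))
go(np.r_[jw(*k,0)[:2],130],-3.45-90+np.degrees(np.arctan2(-v[1],-v[0])))
E
```

```text
knob [[-33.8  99.4]] pivot [[ 25.9 108.2]] blank L end [[ 1.3 69.4]
 [49.6 69.4]] stop [[11.5 69.4]
 [39.6 69.4]] backedge [[ 50.1  58.7]
 [ 51.5 -42.4]]
r 59.42558371610665 ang 0.145228789063431
dist from world axis 619.7145552591129
to [561.7 261.8 130. ] -85.12900332286972 shift [0.0494, -0.0429, -0.0992] rot [81.74, 0.03, -0.08]
```

Call:
carry_out --commands '[0,-0.0425,-0.099,81.7,0,0,0.05,0,-0.0425,-0.099,81.7,0,0,0.05,0,-0.0425,-0.099,81.7,0,0,0.05,0,-0.0425,-0.099,81.7,0,0,0.05,0,-0.0425,-0.099,81.7,0,0,0.05,0,-0.0425,-0.099,81.7,0,0,0.05,0,-0.0425,-0.099,81.7,0,0,0.05,0,-0.0425,-0.099,81.7,0,0,0.05,0.04,-0.0425,-0.099,81.7,0,0,0.05,0.05,-0.0425,-0.099,81.7,0,0,0.05,0.05,-0.0425,-0.099,81.7,0,0,0.05]'

```text
time: 20.75
tool_pos: [561.6, 260.7, 128.6]
tcp_rot: [49.3, 89.9, -125.8]
ft_force: [1.0, -0.2, 1.1]
finger_gap: 40.3
```

```bash
python3 - <<'E'
from h import *
st(); tj(); go(np.r_[jw(-35.5,99.2,0)[:2],60.5],-85.1)
E
```

```text
t 20.75 [561.6 260.7 128.6] th -85.13 F [ 1.  -0.2  1.1] gap 40.3 j [ 20.  16.  89.  -0.  75. 105.]
tcp in jig [-33.9  98.3]
to [560.  261.7  60.5] -85.1 shift [0.0681, -0.0013, 0.0013] rot [-0.03, 0.1, -0.11]
```

Call:
carry_out --commands '[0.03,-0.001,0.001,0,0,0,0.05,0.05,-0.001,0.001,0,0,0,0.05,0.068,-0.001,0.001,0,0,0,0.05,0.068,-0.001,0.001,0,0,0,0.05,0.068,-0.001,0.001,0,0,0,0.4,0.068,-0.001,0.001,0,0,0,0.4,0.068,-0.001,0.001,0,0,0,0.4]' --grip_force 20

```text
time: 21.62
tool_pos: [560.9, 261.7, 61.5]
tcp_rot: [76.4, 89.9, -98.7]
ft_force: [-0.3, -0.5, 0.0]
finger_gap: 25.8
```

```bash
cat >> h.py <<'E'
def arc(angs,rad=61.5,z=60.5):
    for g in angs: go(np.r_[jw(25-rad*np.cos(g),108-rad*np.sin(g),0)[:2],z],-3.45-90+np.degrees(g))
E
python3 - <<'E'
from h import *
st(); tj(); arc(np.linspace(.145,.9,8)[1:])
E
```

```text
t 21.62 [560.9 261.7  61.5] th -85.13 F [-0.3 -0.5  0. ] gap 25.8 j [ 20.  20.  92.  -0.  68. 105.]
tcp in jig [-34.6  99.3]
to [560.6 255.   60.5] -78.96235289454918 shift [0.001, 0.0066, 0.0009] rot [-6.16, 0.03, -0.09]
to [562.2 248.6  60.5] -72.78259381849531 shift [0.001, 0.0131, -0.0002] rot [-12.34, 0.03, -0.09]
to [564.5 242.4  60.5] -66.60283474244143 shift [0.001, 0.0195, -0.0019] rot [-18.52, 0.04, -0.09]
to [567.5 236.4  60.5] -60.423075666387554 shift [0.001, 0.0257, -0.0044] rot [-24.7, 0.04, -0.08]
to [571.  230.9  60.5] -54.24331659033367 shift [0.0011, 0.0315, -0.0074] rot [-30.88, 0.05, -0.08]
to [575.2 225.7  60.5] -48.06355751427979 shift [0.0011, 0.037, -0.0112] rot [-37.06, 0.05, -0.08]
to [579.9 221.   60.5] -41.88379843822591 shift [0.0011, 0.0421, -0.0155] rot [-43.24, 0.05, -0.08]
```

Call:
carry_out --commands '[0.001,0.0065,0.001,-6,0,0,0.4,0.001,0.013,0,-12.5,0,0,0.4,0.001,0.0195,-0.002,-18.5,0,0,0.4,0.001,0.0255,-0.0045,-24.5,0,0,0.4,0.001,0.0315,-0.0075,-31,0,0,0.4,0.001,0.037,-0.011,-37,0,0,0.4,0.001,0.042,-0.0155,-43,0,0,0.4,0.001,0.042,-0.0155,-43,0,0,0.4]'

```text
time: 22.62
tool_pos: [580.3, 221.0, 60.9]
tcp_rot: [53.9, 89.9, -78.3]
ft_force: [0.4, -0.8, -1.0]
finger_gap: 25.5
```

```bash
python3 - <<'E'
from h import *
st(); tj(); arc(np.linspace(.9,1.57,7)[1:]); arc([1.63],61.5)
E
```

```text
t 22.62 [580.3 221.   60.9] th -42.19 F [ 0.4 -0.8 -1. ] gap 25.5 j [16. 20. 91. -0. 68. 58.]
tcp in jig [-12.8  59.8]
to [585.3 216.7  60.5] -35.48576972593172 shift [0.0004, 0.0066, -0.0002] rot [-6.7, 0.06, -0.07]
to [591.1 213.1  60.5] -29.087741013637526 shift [0.0004, 0.0133, -0.0014] rot [-13.1, 0.06, -0.06]
to [597.2 210.1  60.5] -22.689712301343334 shift [0.0004, 0.0198, -0.0033] rot [-19.5, 0.06, -0.06]
to [603.7 207.8  60.5] -16.291683589049143 shift [0.0004, 0.0262, -0.006] rot [-25.9, 0.07, -0.06]
to [610.4 206.2  60.5] -9.893654876754937 shift [0.0004, 0.0322, -0.0093] rot [-32.29, 0.07, -0.05]
to [617.2 205.4  60.5] -3.4956261644607594 shift [0.0004, 0.0378, -0.0133] rot [-38.69, 0.07, -0.05]
to [620.9 205.3  60.5] -0.05787939367581885 shift [0.0004, 0.0406, -0.0157] rot [-42.13, 0.08, -0.05]
```

Call:
carry_out --commands '[0,0.0065,0,-6.5,0,0,0.4,0,0.0135,-0.0015,-13,0,0,0.4,0,0.02,-0.0035,-19.5,0,0,0.4,0,0.026,-0.006,-26,0,0,0.4,0,0.032,-0.0095,-32.5,0,0,0.4,0,0.038,-0.0135,-38.5,0,0,0.4,0,0.038,-0.0135,-38.5,0,0,0.4,0,0.038,-0.0135,-38.5,0,0,0.4]'

```text
time: 23.62
tool_pos: [617.4, 205.6, 61.0]
tcp_rot: [20.0, 89.9, -73.9]
ft_force: [0.1, 0.1, 0.1]
finger_gap: 25.9
```

Call:
carry_out --commands '[0,0.003,0,0,0,0,0.4,0,0.003,0,0,0,0,0.4,0,0.003,0,0,0,0,0.4]'

```text
time: 24.0
tool_pos: [620.3, 205.5, 61.0]
tcp_rot: [20.7, 89.9, -73.2]
ft_force: [-0.7, -0.2, 0.4]
finger_gap: 25.8
```

Call:
carry_out --commands '[0,0.002,0,0,0,0,0.4,0,0.002,0,0,0,0,0.4,0,0.002,0,0,0,0,0.4]'

```text
time: 24.38
tool_pos: [621.5, 205.4, 60.8]
tcp_rot: [-40.6, 89.9, -134.5]
ft_force: [-5.5, -0.5, 1.4]
finger_gap: 26.0
```

Call:
carry_out --commands '[0,0.002,0,0,0,0,0.4,0,0.002,0,0,0,0,0.4,0,0.002,0,0,0,0,0.4]'

```text
time: 24.75
tool_pos: [621.8, 205.3, 60.6]
tcp_rot: [-66.3, 89.7, -160.2]
ft_force: [-10.2, -1.3, 7.6]
finger_gap: 25.8
```

Call:
carry_out --commands '[0,-0.004,0,0,0,0,0.4,0,-0.004,0,0,0,0,0.4,0,-0.004,0,0,0,0,0.1,0,-0.004,0,0,0,0,0.1,-0.03,-0.004,0,0,0,0,0.1,-0.07,-0.004,0,0,0,0,0.1,-0.12,-0.004,0,0,0,0,0.1,-0.12,-0.004,0.05,0,0,0,0.1,-0.12,-0.014,0.05,0,0,0,0.1,-0.12,-0.014,0.05,0,0,0,0.1]'

```text
time: 26.0
tool_pos: [604.5, 156.6, 180.5]
tcp_rot: [-71.0, 89.6, -165.0]
ft_force: [0.6, -0.2, 0.0]
finger_gap: 38.2
```

```bash
python3 - <<'E'
from h import *
st(); tj(); snap('wrist','w6.png')
E
```

```text
t 26.00 [604.5 156.6 180.5] th -3.94 F [ 0.6 -0.2  0. ] gap 38.2 j [10. 14. 86. -0. 81. 14.]
tcp in jig [15.2 -3. ]
```

View pics/w6.png

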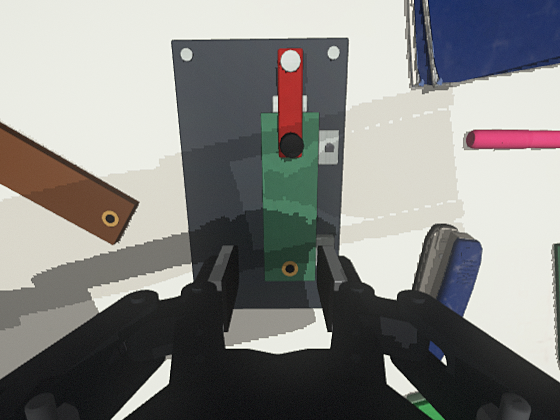

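The wrist view shows the retainer (290,62)→(291,146) lying along the blank's left end. The blank's back edge (col 318) meets the back stop. Next, a numeric check of the seating.

```bash
python3 - <<'E'
from h import *
p=cv2.imread('pics/w6.png')[:,:,::-1]; c=optics.calibration('wrist'); q=p.astype(int)
pl=lambda uv,z:np.round((plane(c,uv,z)[:,:2]-o)@J,1)
m=(q[...,1]>q[...,0]+15)&(q[...,1]>q[...,2]+8); m[:, :250]=0; m[:,335:]=0; m[:100]=0;m[290:]=0
for r0 in (125,140,155,180,200): x=np.where(m[r0])[0]; print(r0,x.min(),x.max(),pl([[x.max()+.5,r0]],22)[0])
for c0 in (268,274,310,314): y=np.where(m[:,c0])[0]; print('col',c0,pl([[c0,y.min()-.5],[c0,y.max()+.5]],22).tolist())
g=q.sum(2)
print('row140',g[140,312:330],'row 150',g[150,312:330]); 
k=pl([[291,145]],69)[0]; v=k-[25,108]; print('knob',k,'ang',np.arctan2(-v[1],-v[0]))
E
python3 - <<'E'
import cv2
p=cv2.imread('pics/w6.png'); cv2.imwrite('pics/c6.png',cv2.resize(p[85:285,235:355],None,fx=4.5,fy=3,interpolation=2)[:600])
E
```

```text
125 261 318 [50.1 59.5]
140 261 318 [50.5 46.9]
155 262 317 [49.9 34. ]
180 262 317 [50.6 11.8]
200 263 316 [50.2 -6.8]
col 268 [[7.1, 70.1], [4.6, -88.5]]
col 274 [[12.2, 70.1], [10.5, -88.5]]
col 310 [[42.6, 70.6], [45.9, -88.7]]
col 314 [[46.0, 70.6], [49.9, -88.7]]
row140 [261 260 270 268 269 252 249 441 517 490 498 513 565 554 576 578 594 585] row 150 [306 308 307 305 305 286 298 553 604 582 546 544 494 185 262 255 259 262]
knob [25. 47.] ang 1.5707963267948966
```

View pics/c6.png

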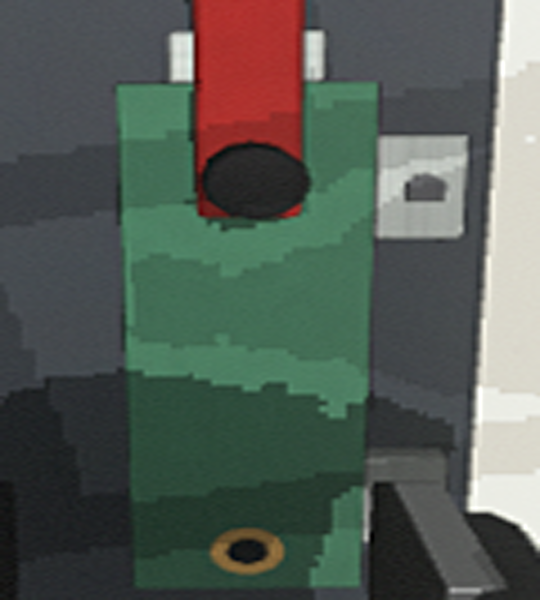

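The crop shows the blank touching both back stops and the end stop, with the retainer closed at 1.571 rad. The back edge measures x ≈ 50.2 and the left end y ≈ 70.2. The fingers are clear, so I'm handing in.

```bash
python3 - <<'E'
from h import *
st(); print(order.hand_in())
E
```

```text
t 26.05 [604.7 157.  180.4] th -3.90 F [ 0.3 -0.1  0.4] gap 38.5 j [10. 14. 86. -0. 81. 14.]
the job is handed in; nothing more can be done
None
```

The green blank is flat on the jig bed with its eyelet end to the open right side and sits against both back stops and the left end stop. The red retainer is swung fully over it and released. I handed the job in at 26 s.

- **Correction on the way:** after the first release, a check showed the blank about 8 mm short of the back stops. I probably dragged it while lifting the fingers away. I pushed it home again with shut fingers, first on the eyelet end and then on the front edge, before closing the retainer.
- **Blank position:** in the last wrist picture the back edge was at jig x ≈ 50.2 mm (should be 50) and the left end at y ≈ 70.2 mm (should be 70). The blank was parallel to the stops, with no visible gap at any of the three.
- **Retainer:** it measured 1.57 rad, fully closed, and the gripper was well clear.
- **Check that disagreed:** the eyelet end measured y ≈ -88.6 mm instead of -90. I put this down to camera error, since the left end read at the stop.
- **Forces:** the readings I took never exceeded about 13 N sideways.
- **Stapler, stamp and clip box:** I never went near them, but I did not measure their positions again at the end.

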